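# Hook the filling frame on the tray nest's two pins

### The job

Put the steel filling frame on the tray nest: fit its two keyholes over both headed pins together, let it down flat on the side rails, then slide it under the pin heads towards the stops until it is fully home, and let go. The pin bar has been clamped somewhere along its slots, so feel for the pins gently and never force the frame. Leave the other things where they are.

Things in the scene. Friction and masses are not known exactly. Their poses are not given: they have to be found in the camera images.
- filling_frame: loose flat stainless frame, 130 (x) x 242 (y) x 6 mm, about 0.3 kg, with two windows; starts flat on the worktop, grip up. Origin: centre of its underside, z up. It bears on the rails; frame against nest or pins must stay under 40 N. Contact is hard: within 5 mm of touching go at 8 mm/s or slower.
- frame_grip (a point): on the frame at x 0, y 0, z 34 mm: the upright grey grip across its middle, a fin 12 mm thick (frame x), 60 long (frame y), from z 6 to 46 mm, on a foot 22 x 76 mm up to z 10 mm. Axes as the frame's.
- keyholes_mid (a point): on the frame at x -24, y 0, z 0 mm: midway between the entries of the two keyholes, which are cut right through at frame y = +103 and -103 mm. Each: an entry 18 (x) x 20 (y) mm centred at frame x -24 mm; from x -15 a slot leads on, its mouth 13 mm wide narrowing to 10 at x -10, and runs to x = +29 mm. Axes as the frame's.
- nest: tray nest fixed on the worktop, white plastic, 190 (x) x 240 (y) mm, holding a black bento tray. Origin: centre of its underside, z up. Two side rails along x at y = +103 and -103 mm, 20 mm wide, 160 long, tops at z = 42 mm; the frame lies on them with its axes like the nest's, the tray is lower.
- pins_middle_setting (a point): on the nest at x 0, y 0, z 57 mm: middle of the pin setting range, not the pins. One headed pin stands in each rail (y = +103 and -103), both at one nest x from -17 to +17 mm: not reported, clamped fast. Neck 8 mm across, z 42 to 50.5; head 15 across, flat top at z 57 with a 0.5 mm chamfer. The entries pass it with 1.5 mm to spare each way in x, 2.5 in y; elsewhere the frame rests on the heads.
- stops_mid (a point): on the nest at x -71, y 0, z 42 mm: midway between the faces of the two steel stops at the -x ends of the rails, 14 mm above the rail tops. Sliding goes along the nest's -x with up to 2.5 mm free height under the heads; home is the frame's -x edge against both stops (frame origin at nest x = -6 mm).
- timer: kitchen timer, 62 x 62 x 42 mm, loose bystander; origin at the centre of its underside
- cups: stack of foil cups, 60 mm across, 49 high, loose bystander; origin at the centre of its underside
- pen: marker pen 131 mm long, 16 thick, lying loose, bystander; origin at the middle of its underside
- sauce_a: squeeze bottle with a pointed cap, 54 mm across, 200 high, loose bystander; origin at the centre of its underside
- sauce_b: second squeeze bottle, 54 mm across, 200 high, loose bystander; origin at the centre of its underside

How it is judged:
By the outcome, as a careful person would: the job done as asked, in the order asked, and still so for the second after the job is handed in, with the robot touching nothing.
It also fails if it takes over 72 s, if anything falls off the work surface, if the arm or the gripper's body presses on something with over 40 N, if the wrist force passes 120 N, or if a joint passes its speed limit or range.

### The arm

A 7-joint arm with a two-finger parallel gripper is mounted at the origin on a cart in front of the work surface, level with it; the furniture and walls round the work are solid. World frame = base frame: x ahead of the robot, y to its left, z up, the work surface at z = 0. Lengths are in m, angles in rad, forces in N, time in s.
With the tool pointing down it reaches from about 0.4 to 0.875 m from the base axis. Payload 19.3 kg.
Tool frame: the origin (TCP) lies at the very end of the fingers, on their centre line; the grasp point (between the pads) lies 19 mm behind it; z points along the fingers, y is the line along which they close (so a half turn about z gives the same grasp; the last joint's range is limited). The gripper opens to 85 mm and grips with 20 to 120 N. Pads are 22 mm wide; open, the fingers measure 114 mm over their backs; the gripper's body (76 mm by 85 mm) begins 54 mm behind the grasp point. The pads swing forward as they close: fully open they stand 13 mm farther back than shut.
Start: joints at [-1.409, 0.521, -0.036, 1.599, 0.021, 1.021, -0.113], TCP at [0.144, 0.608, 0.231] pointing down, gripper open.
Joint ranges: [-2.91, 2.91], [-0.3, 2.13], [-1.5, 1.42], [0.17, 2.43], [-1.26, 4.41], [0.16, 1.93], [-2.52, 2.52]. Speed limits (rad/s): [1.89, 1.89, 2.39, 2.39, 3.01, 3.01, 3.01].

### API

Orientations are given as [roll, pitch, yaw] about the fixed x, y, z axes, in that order (R = Rz(yaw) Ry(pitch) Rx(roll)).
In Python, from workcell import bot gives the robot as it stands.
- The arm moves only by the shell command python3 -m crank 'ROWS' [FORCE]. ROWS is a JSON object of lists of equal length, an entry for each row: "travel": the shift along the world's x, y, z in cm, a list of three; "turn": the turn, a rotation vector about the world's x, y, z in degrees, a list of three; "gripper": the closure, from 0 (fully open) to 1 (shut). A call has exactly 5 rows; each row is the pose to reach, as a shift and turn from the pose commanded when the call began; what a row does not reach only later rows make up. A row lasts 1/10 s, in which the tool goes at most 50 mm and 8.59 degrees, less where a joint would pass 70% of its speed; a pose out of reach is approached as far as the arm can. A call with a gripper value outside its range is refused whole. The fingers move at their own pace and stop on an object; FORCE is the grip in N (left out, the last holds). Time passes only in rows, so rows that repeat a pose let the fingers close, or fill a call up. It gives the time, the measured TCP pose, the force, the opening and the grip force at its end, in the units of the state.
- bot.observe(): the state, without advancing time (a new reading comes with each control period).
- bot.grab_frame(name): name is "scene" or "top" or "wrist"; returns a dict with "pixels" (480x640x3 uint8, red, green, blue), "fx", "fy", "cx", "cy" (pixels), "extrinsics" (4x4, takes a point from world to camera coordinates). Camera axes: x right, y down, z forward; pixel columns grow to the right and rows downward; lengths in m; the calibration is good to about 2 mm. A picture is of the moment at which its call begins. There is no depth.
- bot.job_done(): hands the job in; it is judged then, once.
The state is a dict: "clock": time; "qpos": joint angles; "qd": joint speeds; "joint_efforts": joint torques, N m; "position": TCP position; "tool_rot": TCP orientation; "force": force on the tool from outside, world axes, zero at the start; "moment": the same for the moment, N m; "grip_width": finger opening in m; "finger_force": force on a finger pad.
Only numpy, scipy, OpenCV 4.12 (cv2) and the standard library are available. Lean on these libraries where they do the work, as an engineer would, in place of code of your own. Each camera call takes 0.05 s, during which the arm holds its last target. There are 200 camera calls.

## Working session

There is one attempt and no reset: what is moved stays moved. The work goes in short steps, Python scripts to look and compute and a shell command to move; the robot and the scene stay as the last step left them, time stands still between calls to the robot, and variables do not carry over. Pictures are saved under pics/ and viewed, at most 10 in all, crops included, and the job is handed in when it is done.

```bash
ls; mkdir -p pics; python3 - <<'E'
from workcell import bot
import cv2,numpy as np
s=bot.observe();print({k:np.round(v,3) for k,v in s.items()})
for n in ("top","scene"):
    f=bot.grab_frame(n);cv2.imwrite(f"pics/{n}0.png",f["pixels"][:,:,::-1])
    print(n,f["fx"],f["fy"],f["cx"],f["cy"]);print(np.round(f["extrinsics"],4))
E
```

```text
pics
{'clock': np.float64(0.0), 'qpos': array([-1.409,  0.522, -0.036,  1.6  ,  0.021,  1.021, -0.113]), 'qd': array([-0.001,  0.001,  0.001, -0.001, -0.   ,  0.001,  0.001]), 'joint_efforts': array([ 1.0000e-03, -9.2712e+01,  1.9810e+00, -3.6994e+01,  1.8000e-02,
        8.0000e-03, -0.0000e+00]), 'position': array([0.144, 0.608, 0.231]), 'tool_rot': array([-3.14,  0.  ,  2.91]), 'force': array([-0.542,  0.543,  0.622]), 'moment': array([-0.01 ,  0.01 , -0.026]), 'finger_force': np.float64(0.0), 'grip_width': np.float64(0.086)}
top 532.0166755099489 532.0166755099489 319.75003207222113 238.19688602372418
[[ 0.0181 -0.9998 -0.007   0.0405]
 [-0.99   -0.0169 -0.1399  0.5369]
 [ 0.1397  0.0095 -0.9901  1.0368]
 [ 0.      0.      0.      1.    ]]
scene 528.5900127987946 528.5900127987946 330.8074691942846 231.06769622856143
[[ 0.815  -0.5793 -0.0141 -0.4144]
 [-0.4066 -0.5544 -0.7262  0.2731]
 [ 0.4128  0.5976 -0.6874  1.0643]
 [ 0.      0.      0.      1.    ]]
```

View pics/top0.png

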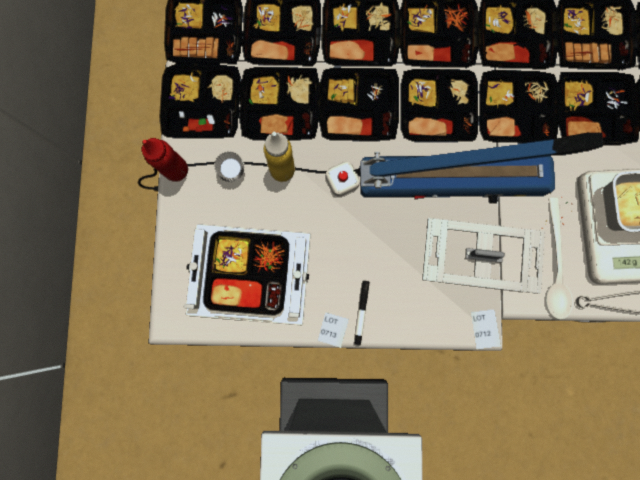

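View pics/scene0.png

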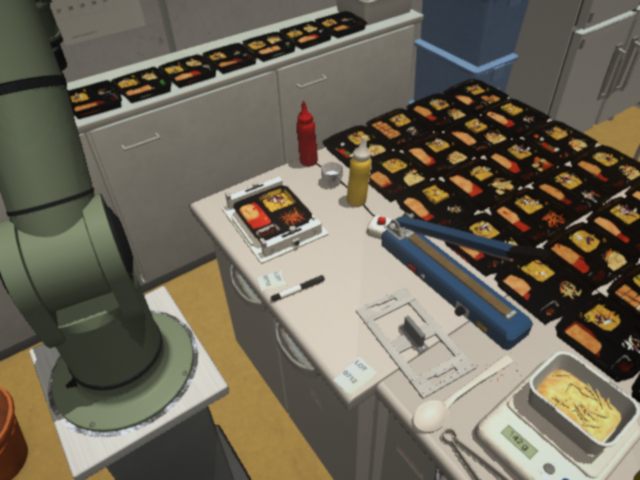

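```bash
python3 - <<'E'
import cv2,numpy as np
a=cv2.imread("pics/top0.png")
A=cv2.resize(a[210:340,175:325],None,fx=4,fy=4,interpolation=cv2.INTER_CUBIC)[:, :]
B=cv2.resize(a[205:305,410:560],None,fx=4,fy=4,interpolation=cv2.INTER_CUBIC)
cv2.imwrite("pics/n.png",A);cv2.imwrite("pics/f.png",B)
E
```

```text
(no output)
```

View pics/n.png

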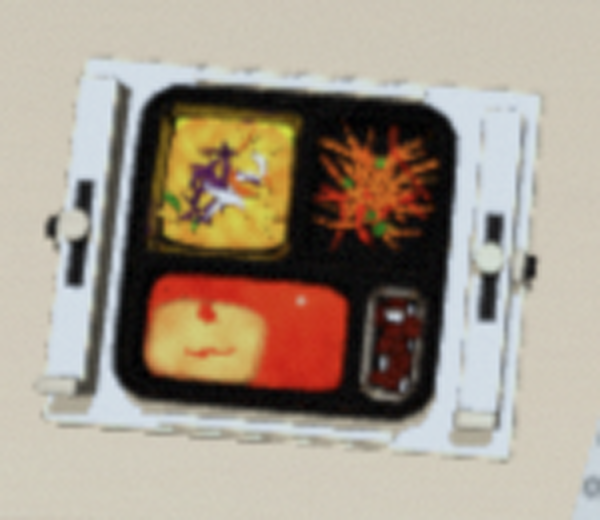

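View pics/f.png

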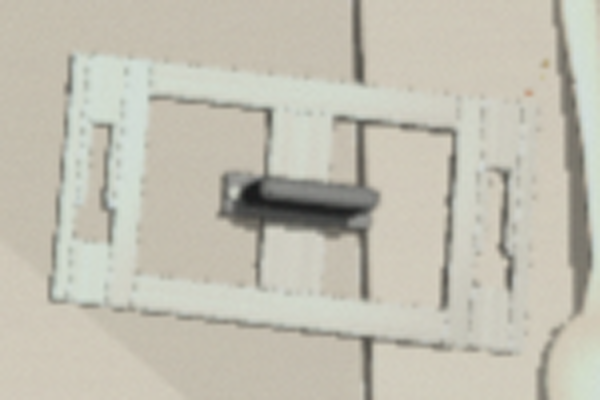

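```bash
cat > h.py <<'E'
from workcell import bot
import cv2,numpy as np
from scipy.spatial.transform import Rotation as R
def ray(f,uv,z):
    E=np.array(f["extrinsics"]);Rm=E[:3,:3];c=-Rm.T@E[:3,3]
    d=Rm.T@np.array([(uv[0]-f["cx"])/f["fx"],(uv[1]-f["cy"])/f["fy"],1.])
    return c+d*(z-c[2])/d[2]
def proj(f,p):
    E=np.array(f["extrinsics"]);q=E[:3,:3]@p+E[:3,3]
    return np.array([f["cx"]+f["fx"]*q[0]/q[2],f["cy"]+f["fy"]*q[1]/q[2]])
def yaw(a,b):  # a = +y end, b = -y end
    d=a-b;return np.degrees(np.arctan2(-d[0],d[1]))
E
python3 - <<'E'
from h import *
f=bot.grab_frame("top")
N=lambda u,v:(175+u/4-.375,210+v/4-.375)
F=lambda u,v:(410+u/4-.375,205+v/4-.375)
a=ray(f,N(74,224),.057);b=ray(f,N(488,257),.057)
print("pins",a,b,np.linalg.norm(a-b),yaw(a,b))
a=ray(f,N(57,379),.056);b=ray(f,N(475,414),.056)
print("stops",a,b,np.linalg.norm(a-b),yaw(a,b))
for p in [(90,58),(540,95),(510,460),(45,422)]: print("nestcorner",ray(f,N(*p),0.008))
c=[ray(f,F(*p),.006) for p in [(73,52),(535,103),(518,352),(52,300)]]
for p in c: print("frame",p)
print(np.mean(c,0),[np.linalg.norm(c[i]-c[i-1]) for i in range(4)],yaw(c[0],c[1]),yaw(c[3],c[2]))
g=[ray(f,F(*p),.046) for p in [(262,188),(378,197)]];print("grip",g,np.mean(g,0))
w=bot.grab_frame("wrist");cv2.imwrite("pics/w0.png",w["pixels"][:,:,::-1])
E=w["extrinsics"];print(-E[:3,:3].T@E[:3,3],E[:3,:3].round(3),w["fx"])
E
```

```text
pins [0.47454431 0.29854995 0.057     ] [0.46185553 0.09394696 0.057     ] 0.20499606902468911 -3.54874436065414
stops [0.39859727 0.30321192 0.056     ] [0.38536139 0.09848109 0.056     ] 0.20515823245022294 -3.699033339294786
nestcorner [0.56565657 0.30678854 0.008     ]
nestcorner [0.55013119 0.07148384 0.008     ]
nestcorner [0.36253727 0.08282558 0.008     ]
nestcorner [0.37733139 0.32028458 0.008     ]
frame [ 0.5879018  -0.17478831  0.006     ]
frame [ 0.565012  -0.4142199  0.006    ]
frame [ 0.43592494 -0.4003345   0.006     ]
frame [ 0.45829122 -0.16268367  0.006     ]
[ 0.51178249 -0.2880066   0.006     ] [np.float64(0.13017458859906852), np.float64(0.24052323908908277), np.float64(0.12983171204574862), np.float64(0.23870100359130214)] -5.460914077026389 -5.376502181755473
grip [array([ 0.51326894, -0.26028834,  0.046     ]), array([ 0.50975306, -0.31781086,  0.046     ])] [ 0.511511  -0.2890496  0.046    ]
[0.08008707 0.62293092 0.37463398] [[ 0.23   0.973 -0.001]
 [ 0.94  -0.222  0.259]
 [ 0.252 -0.06  -0.966]] 331.64767119791594
```

View pics/w0.png

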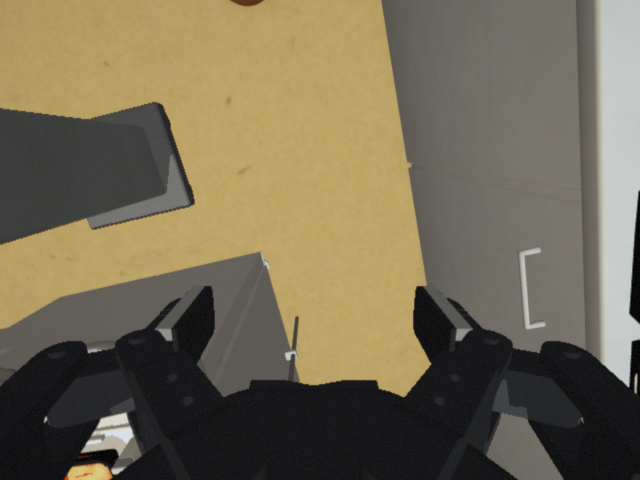

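The frame lies right with entries towards the robot, as on the nest; stops are on the robot side, pins near (0.474,0.299) and (0.462,0.094). I'll move to a wrist view over the nest.

```bash
python3 -m crank '{"travel":[[2.2,-3.2,0.5],[4.4,-6.4,1],[6.6,-9.6,2],[8.8,-12.8,2],[11,-16,2]],"turn":[[0,0,-5.4],[0,0,-10.8],[0,0,-16.2],[0,0,-21.6],[0,0,-27]],"gripper":[0,0,0,0,0]}'
python3 -m crank '{"travel":[[2.2,-3.2,0],[4.4,-6.4,0],[6.6,-9.6,0],[8.8,-12.8,0],[11,-16,0]],"turn":[[0,0,-5.4],[0,0,-10.8],[0,0,-16.2],[0,0,-21.6],[0,0,-27]],"gripper":[0,0,0,0,0]}'
python3 -m crank '{"travel":[[2.2,-3.2,0],[4.4,-6.4,0],[6.6,-9.6,0],[8.8,-12.8,0],[10.4,-15.8,0]],"turn":[[0,0,-5.4],[0,0,-10.8],[0,0,-16.2],[0,0,-21.6],[0,0,-27]],"gripper":[0,0,0,0,0]}'
python3 - <<'E'
from h import *
import time
s=bot.observe();print(s["clock"],s["position"],s["tool_rot"],s["qd"])
w=bot.grab_frame("wrist");cv2.imwrite("pics/w1.png",w["pixels"][:,:,::-1]);np.save("w1.npy",w,allow_pickle=True)
E
```

```text
clock: 0.7
position: [0.2543, 0.4469, 0.2516]
tool_rot: [3.141, -0.0, 2.435]
force: [-0.9, 0.5, 0.6]
grip_width: 0.0855
finger_force: 0.0
clock: 1.2
position: [0.3642, 0.2869, 0.2514]
tool_rot: [3.141, -0.0, 1.964]
force: [0.2, -0.0, 0.6]
grip_width: 0.0855
finger_force: 0.0
clock: 1.7
position: [0.4686, 0.1286, 0.2514]
tool_rot: [3.141, -0.0, 1.492]
force: [0.4, 0.4, -0.1]
grip_width: 0.0852
finger_force: 0.0
1.7 [0.46858213 0.12863686 0.25140297] [ 3.14114001e+00 -3.27080544e-05  1.49174307e+00] [ 0.47683445  0.14705916  0.31598946 -0.13035516 -0.17789722  0.05338955
 -0.06806236]
```

View pics/w1.png

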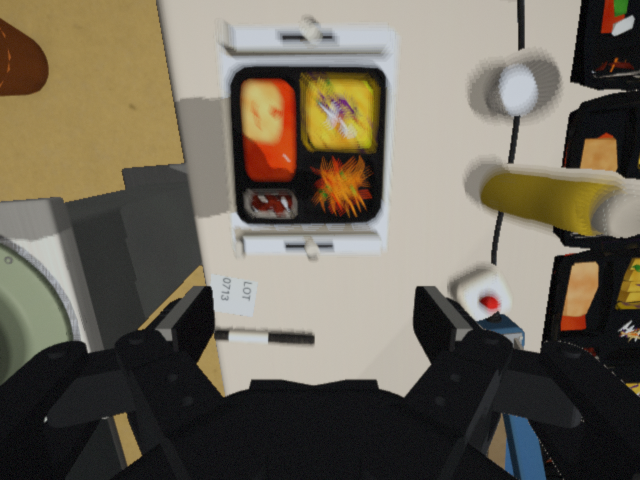

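```bash
python3 - <<'E'
from h import *
bot.grab_frame("wrist")
w=bot.grab_frame("wrist");np.save("w1.npy",w,allow_pickle=True)
p=w["pixels"];A=p[5:60,270:350];B=p[220:275,270:350]
im=cv2.resize(np.vstack([A,B]),None,fx=5,fy=5,interpolation=cv2.INTER_CUBIC)
cv2.imwrite("pics/w1c.png",im[:,:,::-1])
print(bot.observe()["qd"].round(3),p[28,305:318].tolist(),p[40,312])
E
```

```text
[-0.038 -0.007 -0.043  0.006 -0.001  0.001  0.002] [[198, 197, 188], [199, 196, 188], [198, 195, 188], [198, 196, 188], [195, 193, 186], [188, 188, 180], [166, 165, 158], [111, 109, 105], [59, 57, 57], [46, 42, 46], [47, 46, 49], [43, 42, 44], [45, 44, 44]] [194 197 192]
```

View pics/w1c.png

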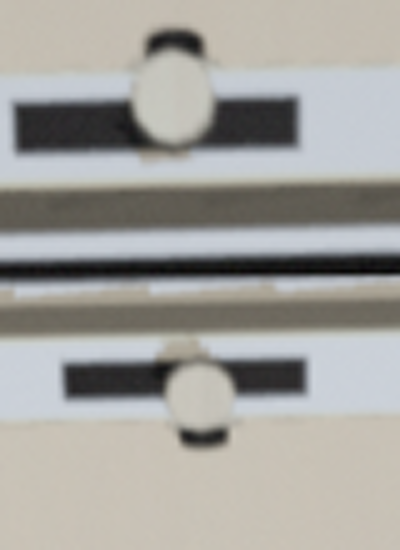

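```bash
python3 - <<'E'
from h import *
w=np.load("w1.npy",allow_pickle=True).item()
T=lambda u,v:(270+u/5-.4,5+v/5-.4)
B=lambda u,v:(270+u/5-.4,220+(v-275)/5-.4)
a=ray(w,T(173,97.5),.057);b=ray(w,B(201,397),.057)
print("pins",a,b,np.linalg.norm(a-b),yaw(a,b),(a+b)/2)
for q,z in ((T,.042),):
  s=[ray(w,T(15,128),z),ray(w,T(298,125),z),ray(w,B(64,380),z),ray(w,B(305,376),z)]
  for k in s: print(k)
  m=(s[0]+s[1])/2;n=(s[2]+s[3])/2;print("slotmid",m,n,np.linalg.norm(m-n),yaw(m,n),(m+n)/2)
s=bot.observe();print(s["position"],s["tool_rot"])
E
```

```text
pins [0.47565802 0.2986373  0.057     ] [0.46280223 0.09259805 0.057     ] 0.20643992871643216 -3.5703333523201373 [0.46923013 0.19561768 0.057     ]
[0.44550619 0.30081976 0.042     ]
[0.49882846 0.29686867 0.042     ]
[0.4324331  0.09468508 0.042     ]
[0.48562313 0.09110605 0.042     ]
slotmid [0.47216732 0.29884422 0.042     ] [0.45902812 0.09289556 0.042     ] 0.20636735807823411 -3.650434950244381 [0.46559772 0.19586989 0.042     ]
[0.46819673 0.12847056 0.25123217] [3.14149886e+00 5.76458608e-04 1.49211955e+00]
```

```bash
python3 -m crank '{"travel":[[0.5,-4.2,0],[1,-8.4,0],[1.5,-12.6,0],[2,-16.8,0],[2.5,-21,0]],"turn":[[0,0,-0.2],[0,0,-0.4],[0,0,-0.6],[0,0,-0.8],[0,0,-0.9]],"gripper":[0,0,0,0,0]}'
python3 -m crank '{"travel":[[0.5,-4.2,-2],[1,-8.4,-4],[1.4,-12.6,-6],[1.7,-16.8,-8],[1.83,-20.7,-10]],"turn":[[0,0,0],[0,0,0],[0,0,0],[0,0,0],[0,0,0]],"gripper":[0,0,0,0.3,0.3]}'
python3 - <<'E'
from h import *
for i in range(3):w=bot.grab_frame("wrist")
cv2.imwrite("pics/w2.png",w["pixels"][:,:,::-1]);np.save("w2.npy",w,allow_pickle=True)
s=bot.observe();print(s["position"],s["tool_rot"],s["grip_width"])
E
```

```text
clock: 2.35
position: [0.4926, -0.0803, 0.2514]
tool_rot: [3.142, -0.001, 1.483]
force: [0.9, 0.6, 0.6]
grip_width: 0.0855
finger_force: 0.0
clock: 2.85
position: [0.5113, -0.2875, 0.1502]
tool_rot: [3.142, -0.001, 1.482]
force: [2.0, 0.7, 1.3]
grip_width: 0.0602
finger_force: 0.0
[ 0.50987886 -0.28803043  0.14980346] [-3.13914739e+00 -1.51673784e-04  1.47830076e+00] 0.05989623371593629
```

View pics/w2.png

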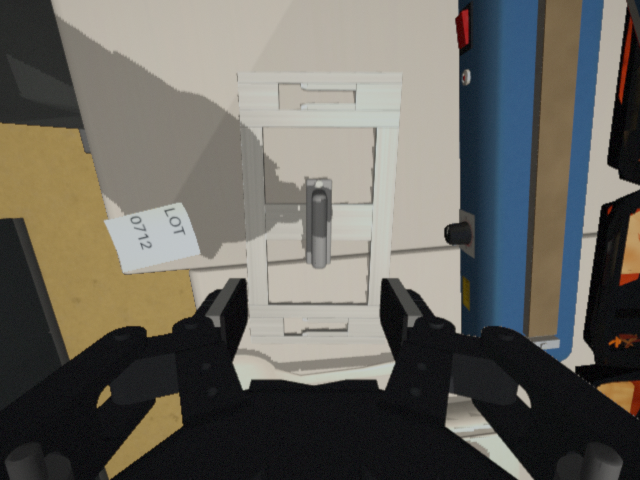

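Both keyholes visible (top cols 279–357 near row 97, bottom 284–349 near row 325), frame's far edge (238,74)–(401,73), fin top (319,190)–(320,268).

```bash
python3 - <<'E'
from h import *
w=np.load("w2.npy",allow_pickle=True).item()
a=[ray(w,p,.006) for p in [(279,97),(357,97),(284,326),(349,325)]]
for p in a: print(p)
m=(a[0]+a[1])/2;n=(a[2]+a[3])/2
print("dist",np.linalg.norm(m-n),"yaw",yaw(m,n),"mid(x-2)",(m+n)/2)
c=[ray(w,p,.006) for p in [(238,74),(401,73)]];print(c,np.linalg.norm(c[0]-c[1]))
print("fin",ray(w,(319,190),.046),ray(w,(320,268),.046))
g=cv2.cvtColor(w["pixels"],cv2.COLOR_RGB2GRAY)
for r in (210,225,240,255): print(r,g[r,300:340].tolist())
E
```

```text
[ 0.49095264 -0.18426916  0.006     ]
[ 0.55336993 -0.19021182  0.006     ]
[ 0.47083564 -0.38883176  0.006     ]
[ 0.53331728 -0.39359317  0.006     ]
dist 0.2049584506227024 yaw -5.62370246003226 mid(x-2) [ 0.51211887 -0.28922648  0.006     ]
[array([ 0.46071013, -0.16438289,  0.006     ]), array([ 0.58901689, -0.17589099,  0.006     ])] 0.12882181953718252
fin [ 0.51614107 -0.25663239  0.046     ] [ 0.51138647 -0.31793405  0.046     ]
210 [128, 124, 122, 122, 122, 118, 91, 90, 93, 94, 92, 78, 66, 78, 82, 84, 93, 91, 91, 89, 90, 89, 90, 84, 80, 72, 65, 78, 91, 92, 89, 98, 143, 190, 194, 194, 195, 194, 196, 195]
225 [189, 184, 152, 128, 125, 120, 88, 87, 92, 94, 89, 72, 67, 77, 81, 86, 90, 90, 90, 90, 90, 91, 89, 86, 81, 75, 81, 134, 151, 152, 140, 161, 191, 194, 194, 195, 194, 195, 194, 195]
240 [172, 140, 118, 118, 118, 113, 87, 86, 92, 93, 89, 77, 87, 109, 117, 124, 137, 142, 143, 146, 148, 148, 146, 138, 133, 118, 104, 146, 150, 148, 141, 168, 180, 182, 182, 183, 182, 182, 183, 182]
255 [180, 180, 180, 178, 172, 126, 104, 133, 145, 146, 140, 107, 91, 108, 118, 128, 136, 139, 141, 144, 146, 146, 143, 138, 131, 118, 109, 144, 148, 143, 134, 157, 153, 153, 149, 147, 146, 139, 137, 132]
```

```bash
python3 -m crank '{"travel":[[0.15,-0.1,-2.5],[0.15,-0.1,-5],[0.15,-0.1,-7.5],[0.15,-0.1,-9.8],[0.15,-0.1,-11.8]],"turn":[[0,0,-0.2],[0,0,-0.2],[0,0,-0.2],[0,0,-0.2],[0,0,-0.2]],"gripper":[0.3,0.3,0.3,0.3,0.3]}' 60
python3 -m crank '{"travel":[[0,0,-0.3],[0,0,-0.6],[0,0,-0.9],[0,0,-1.1],[0,0,-1.3]],"turn":[[0,0,0],[0,0,0],[0,0,0],[0,0,0],[0,0,0]],"gripper":[0.5,0.6,0.7,0.75,0.8]}' 60
python3 -m crank '{"travel":[[0,0,0],[0,0,0],[0,0,0],[0,0,0],[0,0,0]],"turn":[[0,0,0],[0,0,0],[0,0,0],[0,0,0],[0,0,0]],"gripper":[0.9,1,1,1,1]}' 60
```

```text
clock: 3.5
position: [0.5132, -0.2854, 0.0326]
tool_rot: [3.141, -0.001, 1.48]
force: [-0.3, -0.2, -0.8]
grip_width: 0.06
finger_force: 0.0
clock: 4.0
position: [0.5128, -0.2877, 0.0208]
tool_rot: [3.141, 0.0, 1.477]
force: [0.1, -0.4, 0.3]
grip_width: 0.0174
finger_force: 0.0
clock: 4.5
position: [0.5126, -0.2878, 0.0205]
tool_rot: [3.141, -0.0, 1.477]
force: [-0.2, 1.3, 5.6]
grip_width: 0.0108
finger_force: 59.6
```

```bash
python3 -m crank '{"travel":[[0,0,0.3],[0,0,0.8],[0,0,2],[0,0,4],[0,0,6]],"turn":[[0,0,0.4],[0,0,0.8],[0,0,1.2],[0,0,1.6],[0,0,1.9]],"gripper":[1,1,1,1,1]}' 80
python3 -m crank '{"travel":[[0,2,2],[-0.1,5,4],[-0.3,9,5],[-0.5,13,5],[-0.7,17,5]],"turn":[[0,0,0],[0,0,0],[0,0,0],[0,0,0],[0,0,0]],"gripper":[1,1,1,1,1]}'
python3 - <<'E'
from h import *
s=bot.observe();print(s["position"],s["tool_rot"],s["force"],s["moment"],s["grip_width"])
E
```

```text
clock: 5.0
position: [0.5122, -0.2878, 0.0816]
tool_rot: [-3.141, 0.0, 1.51]
force: [0.4, 0.7, -3.4]
grip_width: 0.011
finger_force: 78.1
clock: 5.5
position: [0.5053, -0.1163, 0.1315]
tool_rot: [3.14, -0.0, 1.51]
force: [1.0, -0.3, -3.5]
grip_width: 0.0105
finger_force: 78.3
[ 0.50529956 -0.11627903  0.13146585] [ 3.14028424e+00 -3.50063681e-04  1.50998315e+00] [ 0.97503246 -0.31733311 -3.47154017] [ 0.06443722 -0.08532701 -0.00185475] 0.010526433900489207
```

```bash
python3 -m crank '{"travel":[[-0.1,4,0],[-0.2,8,0],[-0.4,12,0],[-0.6,16,0],[-0.8,19.5,0]],"turn":[[0,0,0],[0,0,0],[0,0,0],[0,0,0],[0,0,0]],"gripper":[1,1,1,1,1]}'
python3 -m crank '{"travel":[[-0.1,4,0],[-0.2,7.5,0],[-0.3,10,-1],[-0.4,11.2,-2],[-0.4,11.6,-2.5]],"turn":[[0,0,0],[0,0,0],[0,0,0],[0,0,0],[0,0,0]],"gripper":[1,1,1,1,1]}'
python3 - <<'E'
from h import *
for i in range(5):w=bot.grab_frame("wrist")
cv2.imwrite("pics/w3.png",w["pixels"][:,:,::-1]);np.save("w3.npy",w,allow_pickle=True)
t=bot.grab_frame("top");np.save("t3.npy",t,allow_pickle=True);sc=bot.grab_frame("scene");np.save("s3.npy",sc,allow_pickle=True)
s=bot.observe();print(s["clock"],s["position"],s["tool_rot"],s["force"])
E
```

```text
clock: 6.0
position: [0.4971, 0.0794, 0.1311]
tool_rot: [3.141, -0.001, 1.511]
force: [0.3, 0.7, -3.1]
grip_width: 0.0105
finger_force: 78.3
clock: 6.5
position: [0.4929, 0.1942, 0.1049]
tool_rot: [-3.141, 0.0, 1.512]
force: [-0.6, -1.1, -3.0]
grip_width: 0.0106
finger_force: 78.2
6.85 [0.4937832  0.19232764 0.10574363] [ 3.14112928e+00 -1.30984871e-04  1.50859226e+00] [ 0.09287707 -0.22343151 -2.82294906]
```

View pics/w3.png

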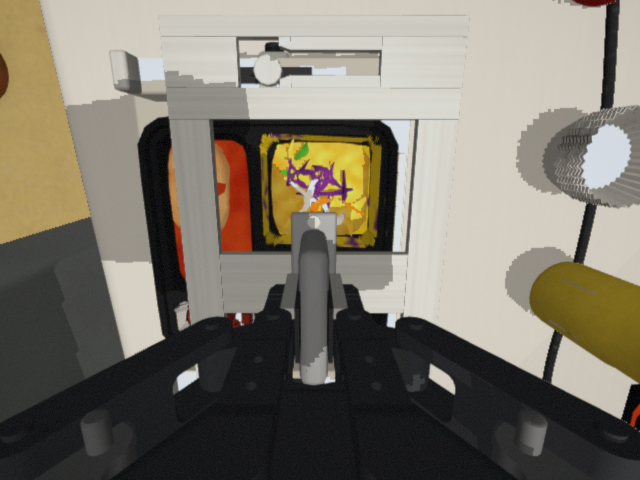

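```bash
python3 - <<'E'
from h import *
w=np.load("w3.npy",allow_pickle=True).item()
E=w["extrinsics"];print("cam",-E[:3,:3].T@E[:3,3])
g=cv2.cvtColor(w["pixels"],cv2.COLOR_RGB2GRAY)
for r in (44,58,78): print("row",r,g[r,232:296].tolist())
for r in (58,66): print("row",r,g[r,370:390].tolist())
for c in (244,248,285,330,360): print("col",c,g[28:96,c].tolist())
print("topedge cols", [(c,g[8:26,c].tolist()) for c in (180,450)])
E
```

```text
cam [0.49763442 0.25665444 0.24936773]
row 44 [204, 205, 206, 198, 131, 94, 125, 197, 206, 206, 207, 208, 207, 207, 207, 207, 206, 207, 207, 208, 206, 207, 206, 206, 206, 207, 207, 207, 207, 207, 207, 206, 192, 109, 35, 30, 30, 36, 34, 39, 42, 47, 46, 42, 38, 46, 116, 207, 215, 216, 216, 215, 214, 214, 213, 213, 215, 214, 213, 212, 212, 212, 212, 211]
row 58 [213, 214, 213, 213, 205, 117, 96, 133, 184, 187, 188, 188, 188, 188, 188, 188, 188, 188, 194, 213, 213, 215, 214, 214, 213, 206, 191, 204, 212, 212, 212, 213, 214, 213, 213, 213, 212, 205, 162, 153, 155, 153, 150, 145, 153, 167, 172, 172, 171, 172, 172, 172, 170, 172, 171, 171, 171, 173, 171, 172, 171, 172, 172, 172]
row 78 [213, 214, 214, 213, 213, 205, 113, 72, 75, 52, 48, 48, 49, 49, 49, 50, 50, 49, 51, 50, 49, 53, 52, 63, 122, 181, 207, 213, 214, 214, 214, 215, 214, 215, 215, 214, 213, 212, 211, 211, 212, 213, 213, 213, 212, 204, 174, 145, 142, 155, 174, 191, 208, 211, 215, 216, 216, 215, 214, 214, 215, 215, 215, 215]
row 58 [170, 170, 171, 171, 170, 171, 170, 171, 164, 106, 83, 137, 209, 214, 214, 213, 212, 213, 213, 214]
r
[... 1312 characters left out ...]
 219, 220, 221, 221, 220, 220, 212, 192, 214, 216, 215, 215, 215, 215, 214, 214, 216, 215, 211, 204, 210, 212, 212, 211, 211, 212, 214, 215]
col 360 [202, 202, 202, 203, 202, 202, 203, 198, 188, 208, 212, 211, 211, 210, 210, 210, 209, 210, 211, 211, 207, 180, 101, 79, 104, 144, 145, 144, 142, 145, 171, 179, 183, 183, 183, 184, 183, 184, 184, 183, 183, 183, 183, 183, 182, 183, 182, 190, 213, 214, 214, 214, 215, 214, 214, 214, 215, 216, 212, 206, 209, 213, 212, 212, 212, 213, 214, 215]
topedge cols [(180, [203, 204, 204, 204, 204, 204, 201, 195, 199, 200, 201, 201, 201, 201, 201, 201, 200, 200]), (450, [203, 202, 204, 204, 203, 202, 195, 180, 203, 204, 204, 204, 203, 203, 202, 201, 200, 199])]
```

```bash
cat > rel.py <<'E'
from h import *
def head(w,c,win=24):
    x0,y0=max(int(c[0])-win,0),max(int(c[1])-win,0)
    g=cv2.cvtColor(w["pixels"],cv2.COLOR_RGB2GRAY)[y0:y0+2*win,x0:x0+2*win]
    g=cv2.resize(g,None,fx=6,fy=6,interpolation=cv2.INTER_CUBIC)
    k=cv2.HoughCircles(g,cv2.HOUGH_GRADIENT,1,30,param1=120,param2=12,minRadius=60,maxRadius=110)
    return [] if k is None else [((q[0]+.5)/6-.5+x0,(q[1]+.5)/6-.5+y0,q[2]/6) for q in k[0][:4]]
E
python3 - <<'E'
from rel import *
w=np.load("w3.npy",allow_pickle=True).item()
g=cv2.cvtColor(w["pixels"],cv2.COLOR_RGB2GRAY)
print(head(w,(268,68)))
for c in (264,268,272): print(c,g[36:90,c].tolist())
for r in (64,68,72): print(r,g[r,246:292].tolist())
zt=.1057-.0208+.006
a=ray(w,(236.9,62),zt);b=ray(w,(381,62),zt);print(a,b,np.linalg.norm(a-b),"ang",np.degrees(np.arctan2(*(b-a)[1::-1])))
u=ray(w,(248,36),zt);l=ray(w,(248,87.5),zt);print("entry y size",np.linalg.norm(u-l))
print("pin",ray(w,(268,68),.057))
E
```

```text
[(np.float32(267.0), np.float32(69.5), np.float32(14.116666)), (np.float32(279.83334), np.float32(64.166664), np.float32(13.266666))]
264 [139, 80, 73, 91, 153, 202, 206, 201, 192, 169, 167, 167, 168, 167, 160, 140, 140, 145, 161, 192, 212, 213, 214, 214, 214, 214, 214, 214, 214, 214, 214, 215, 214, 214, 214, 214, 214, 214, 214, 214, 215, 214, 214, 214, 215, 214, 207, 175, 116, 125, 175, 190, 208, 209]
268 [140, 81, 71, 92, 151, 188, 131, 51, 30, 27, 29, 25, 21, 23, 31, 83, 132, 145, 168, 199, 210, 212, 212, 212, 212, 213, 212, 212, 212, 212, 212, 212, 212, 213, 212, 212, 213, 213, 213, 213, 213, 213, 213, 213, 213, 213, 211, 202, 165, 120, 124, 180, 207, 209]
272 [141, 79, 74, 92, 147, 180, 87, 37, 42, 40, 41, 36, 32, 32, 40, 82, 135, 144, 148, 145, 143, 153, 155, 156, 176, 208, 213, 212, 213, 212, 214, 213, 213, 213, 213, 212, 213, 212, 213, 213, 212, 213, 212, 213, 213, 212, 202, 164, 111, 99, 147, 187, 208, 209]
64 [220, 220, 219, 220, 220, 220, 220, 216, 197, 205, 212, 213, 213, 213, 213, 213, 213, 213, 214, 214, 213, 213, 212, 211, 210, 211, 213, 213, 211, 213, 214, 214, 210, 194, 174, 180, 182, 183, 182, 182, 182, 183, 183, 182, 181, 182]
68 [51, 51, 51, 49, 49, 51, 59, 122, 195, 210, 213, 213, 214, 213, 214, 213, 213, 214, 214, 214, 214, 213, 212, 212, 210, 211, 213, 213, 211, 213, 214, 215, 215, 213, 195, 136, 68, 52, 54, 56, 52, 54, 54, 54, 52, 53]
72 [49, 49, 47, 50, 50, 48, 52, 85, 160, 206, 212, 214, 212, 213, 213, 212, 214, 214, 214, 215, 213, 214, 213, 212, 210, 211, 213, 213, 212, 213, 215, 215, 215, 210, 183, 117, 81, 55, 54, 51, 54, 53, 52, 52, 52, 55]
[0.46692671 0.29449224 0.0909    ] [0.52929232 0.29058902 0.0909    ] 0.062487636399672614 ang -3.5812426234508377
entry y size 0.020291044150432553
pin [0.47640957 0.29869797 0.057     ]
```

```bash
python3 - <<'E'
from rel import *
w=np.load("w3.npy",allow_pickle=True).item()
pin=ray(w,(267.3,68.2),.057)
n=np.array([np.cos(np.radians(-3.6)),np.sin(np.radians(-3.6)),0]);m=np.array([-n[1],n[0],0])
for zt in (.0889,.0899,.0909):
    u=ray(w,(248,36),zt);l=ray(w,(248,87.5),zt);a=ray(w,(236.9,62),zt);b=ray(w,(381,62),zt)
    s1=ray(w,(345,49.3),zt);s2=ray(w,(345,75.3),zt)
    ex=((a+b)/2@n)-.022; print(zt,"dx",(pin@n-ex)*1e3,"dy",(pin-(u+l)/2)@m*1e3,"dy slot",(pin-(s1+s2)/2)@m*1e3,np.linalg.norm(a-b)*1e3,np.linalg.norm(s1-s2)*1e3)
E
```

```text
0.0889 dx -0.3947171909906011 dy 4.3297150205655255 dy slot 4.395851645927428 63.27628446912053 10.37112481886189
0.0899 dx -0.4059444606402951 dy 4.555315807243131 dy slot 4.621040283548332 62.88196043439655 10.306494225938975
0.0909 dx -0.4171717302899891 dy 4.780916593920746 dy slot 4.846228921169238 62.48763639967262 10.241863633016006
```

```bash
python3 -m crank '{"travel":[[-0.01,0.2,-0.5],[-0.01,0.45,-1],[-0.01,0.45,-1.4],[-0.01,0.45,-1.7],[-0.01,0.45,-1.9]],"turn":[[0,0,0],[0,0,0],[0,0,0],[0,0,0],[0,0,0]],"gripper":[1,1,1,1,1]}'
python3 - <<'E'
from rel import *
for i in range(4):w=bot.grab_frame("wrist")
np.save("w4.npy",w,allow_pickle=True)
s=bot.observe();print(s["clock"],s["position"],s["tool_rot"],s["force"])
g=cv2.cvtColor(w["pixels"],cv2.COLOR_RGB2GRAY)
print(head(w,(262,66)))
for r in (58,64,68,72): print(r,g[r,226:290].tolist(),g[r,374:388].tolist())
for c in (243,258,262,266,340): print(c,g[28:96,c].tolist())
E
```

```text
clock: 7.35
position: [0.4932, 0.1976, 0.0859]
tool_rot: [-3.141, 0.0, 1.51]
force: [-0.3, -0.2, -3.5]
grip_width: 0.0105
finger_force: 78.2
7.55 [0.49335971 0.1977092  0.08631891] [3.14156176e+00 4.64911187e-05 1.50993773e+00] [ 0.65931376  0.27556487 -2.99353887]
[(np.float32(264.83334), np.float32(73.5), np.float32(15.983334))]
58 [215, 214, 215, 215, 215, 214, 215, 216, 215, 214, 206, 118, 95, 113, 144, 148, 147, 148, 147, 148, 148, 147, 147, 147, 147, 147, 148, 146, 146, 150, 183, 190, 195, 198, 202, 208, 212, 212, 212, 210, 204, 194, 191, 180, 174, 166, 155, 150, 150, 151, 148, 147, 148, 145, 144, 144, 146, 147, 139, 135, 123, 107, 140, 146] [147, 146, 147, 145, 140, 98, 84, 141, 212, 215, 215, 214, 215, 214]
64 [209, 210, 209, 209, 209, 209, 210, 210, 210, 210, 204, 135, 98, 132, 206, 220, 221, 222, 221, 221, 222, 221, 221, 221, 214, 201, 205, 213, 215, 215, 214, 214, 213, 215, 215, 215, 215, 214, 214, 214, 212, 211, 212, 214, 214, 213, 213, 214, 213, 207, 199, 208, 220, 221, 221, 221, 221, 221, 222, 221, 221, 221, 221, 222] [184, 185, 184, 184, 175, 98, 101, 173, 211, 214, 21
[... 1760 characters left out ...]
, 209, 209, 209, 212, 212]
266 [203, 204, 205, 204, 204, 204, 205, 197, 141, 82, 71, 94, 154, 204, 191, 93, 26, 23, 20, 23, 24, 25, 20, 24, 36, 88, 158, 194, 199, 192, 204, 210, 212, 211, 212, 212, 212, 212, 212, 211, 212, 211, 213, 213, 214, 213, 213, 213, 213, 213, 213, 213, 214, 213, 212, 214, 213, 214, 214, 213, 213, 210, 210, 209, 209, 210, 212, 213]
340 [202, 203, 204, 204, 203, 204, 204, 200, 188, 210, 213, 213, 213, 213, 213, 213, 212, 212, 213, 214, 205, 174, 101, 79, 95, 124, 145, 147, 146, 147, 148, 152, 163, 177, 194, 219, 222, 222, 221, 222, 222, 222, 222, 221, 222, 222, 219, 212, 216, 216, 216, 216, 216, 216, 215, 216, 216, 216, 213, 206, 211, 214, 213, 213, 213, 214, 216, 217]
```

```bash
python3 - <<'E'
from rel import *
w=np.load("w4.npy",allow_pickle=True).item()
n=np.array([np.cos(np.radians(-3.6)),np.sin(np.radians(-3.6)),0]);m=np.array([-n[1],n[0],0])
E=w["extrinsics"];c=-E[:3,:3].T@E[:3,3];print(c)
pins=ray(w,(264,74.2),.057);print(pins)
t=np.linspace(0,2*np.pi,12,endpoint=False)
for zt in (.0705,.0715,.0725):
    u=ray(w,(248,36.2),zt);l=ray(w,(248,87.8),zt);a=ray(w,(237,62),zt);b=ray(w,(380.8,62),zt)
    s1=ray(w,(340,49.3),zt);s2=ray(w,(340,75),zt)
    ex=((a+b)/2@n)-.022; print(zt,"dx",(pins@n-ex)*1e3,"dy",(pins-(u+l)/2)@m*1e3,"dy slot",(pins-(s1+s2)/2)@m*1e3,np.linalg.norm(a-b)*1e3,np.degrees(np.arctan2(*(b-a)[1::-1])))
for d in (55,58,64,68,72): pass
P=[proj(w,pins+.0075*np.array([np.cos(k),np.sin(k),0])).round(1).tolist() for k in t];print(P)
E
```

```text
[0.49715067 0.26247622 0.22995849]
[0.47578971 0.29773905 0.057     ]
0.0705 dx 0.38745983404897544 dy -2.032669970184416 dy slot -2.1873371197664566 62.75237008181189 -3.4943534975219954
0.0715 dx 0.3754163321720849 dy -1.807629252391903 dy slot -1.961326449550169 62.358835878692695 -3.494353497522001
0.0725 dx 0.3633728302951389 dy -1.5825885345993898 dy slot -1.7353157793338747 61.96530167557351 -3.4943534975220585
[[279.7, 73.2], [276.9, 64.7], [270.5, 58.7], [262.4, 56.9], [254.7, 59.7], [249.6, 66.5], [248.4, 75.2], [251.3, 83.6], [257.6, 89.4], [265.5, 91.1], [273.1, 88.4], [278.3, 81.8]]
```

```bash
python3 -m crank '{"travel":[[0.02,-0.08,-0.05],[0.04,-0.16,-0.1],[0.04,-0.16,-0.17],[0.04,-0.16,-0.24],[0.04,-0.16,-0.3]],"turn":[[0,0,0],[0,0,-0.1],[0,0,-0.1],[0,0,-0.1],[0,0,-0.1]],"gripper":[1,1,1,1,1]}' 60
python3 -m crank '{"travel":[[0,0,-0.05],[0,0,-0.1],[0,0,-0.15],[0,0,-0.2],[0,0,-0.25]],"turn":[[0,0,0],[0,0,0],[0,0,0],[0,0,0],[0,0,0]],"gripper":[1,1,1,1,1]}'
python3 - <<'E'
from rel import *
for i in range(3):w=bot.grab_frame("wrist")
np.save("w5.npy",w,allow_pickle=True)
s=bot.observe();print(s["clock"],s["position"],s["tool_rot"],s["force"],s["moment"])
g=cv2.cvtColor(w["pixels"],cv2.COLOR_RGB2GRAY)
for r in (50,54,58,64,68,72): print(r,g[r,232:290].tolist())
for c in (243,260,264): print(c,g[30:96,c].tolist())
E
```

```text
clock: 8.05
position: [0.4937, 0.1962, 0.0832]
tool_rot: [-3.142, -0.0, 1.508]
force: [0.2, -0.7, -3.3]
grip_width: 0.0103
finger_force: 78.2
clock: 8.55
position: [0.4937, 0.1962, 0.0807]
tool_rot: [3.142, 0.0, 1.508]
force: [0.1, 0.4, -3.4]
grip_width: 0.0102
finger_force: 78.2
8.7 [0.49368883 0.19615038 0.08077767] [-3.14153997e+00  2.67187857e-05  1.50825829e+00] [ 0.1814822   0.00488553 -2.78013384] [ 0.05057181  0.01956546 -0.01720422]
50 [210, 209, 210, 204, 168, 106, 99, 124, 146, 146, 147, 146, 146, 147, 148, 147, 147, 146, 147, 143, 130, 135, 142, 150, 155, 165, 174, 181, 190, 183, 176, 164, 156, 155, 151, 150, 149, 150, 150, 148, 148, 146, 147, 147, 145, 143, 143, 144, 143, 139, 126, 104, 90, 82, 79, 73, 72, 78]
54 [213, 213, 214, 212, 198, 111, 102, 152, 209, 214, 214, 214, 214, 214, 215, 215, 214, 208, 195, 199, 211, 213, 213, 212, 215, 215, 214, 214, 214, 214, 212, 211, 211, 212, 212, 212, 209, 199, 188, 200, 207, 178, 172, 172, 171, 172, 172, 172, 172, 171, 171, 170, 170, 171, 171, 172, 172, 171]
58 [215, 215, 215, 214, 205, 116, 97, 130, 188, 219, 221, 221, 221, 220, 
[... 1321 characters left out ...]
219, 222, 218, 209, 197, 154, 146, 145, 145, 146, 147]
260 [204, 205, 204, 205, 206, 195, 141, 83, 70, 68, 54, 35, 33, 34, 29, 29, 34, 77, 132, 154, 190, 211, 214, 214, 214, 213, 214, 214, 214, 214, 214, 214, 215, 214, 215, 215, 215, 215, 215, 215, 214, 215, 214, 215, 215, 215, 216, 215, 215, 216, 215, 215, 214, 207, 173, 118, 120, 176, 208, 211, 210, 209, 209, 209, 212, 213]
264 [204, 204, 204, 205, 206, 197, 142, 82, 69, 66, 52, 30, 29, 26, 25, 28, 33, 82, 134, 144, 156, 186, 206, 209, 211, 211, 210, 211, 211, 211, 211, 211, 211, 211, 211, 211, 212, 211, 211, 211, 212, 212, 212, 212, 212, 212, 212, 213, 212, 212, 212, 211, 207, 188, 155, 95, 95, 152, 207, 210, 211, 209, 209, 210, 212, 213]
```

```bash
cat >> rel.py <<'E'
n=np.array([np.cos(np.radians(-3.6)),np.sin(np.radians(-3.6)),0]);m=np.array([-n[1],n[0],0])
def off(w,c,zt):
    pins=ray(w,c,.057)
    u=ray(w,(248,36.2),zt);l=ray(w,(248,87.8),zt);a=ray(w,(237,62),zt);b=ray(w,(380.8,62),zt)
    print(pins,"dx",(pins@n-((a+b)/2@n)+.022)*1e3,"dy",(pins-(u+l)/2)@m*1e3,np.linalg.norm(a-b)*1e3,np.degrees(np.arctan2(*(b-a)[1::-1])))
    print([proj(w,pins+.0075*np.array([np.cos(k),np.sin(k),0])).round(1).tolist() for k in np.arange(8)*np.pi/4])
E
python3 - <<'E'
from rel import *
w=np.load("w5.npy",allow_pickle=True).item()
off(w,(260.8,67.3),.066);off(w,(260.8,67.3),.067)
E
```

```text
[0.47583604 0.29814264 0.057     ] dx -0.24593881274117407 dy 0.012850824515873847 62.37340101471234 -3.5865067521244796
[[277.0, 66.2], [271.2, 53.8], [259.1, 49.2], [248.0, 55.4], [244.6, 68.4], [250.6, 80.6], [262.5, 84.9], [273.4, 79.0]]
[0.47583604 0.29814264 0.057     ] dx -0.25755211357732927 dy 0.23830143213981975 61.97985700126578 -3.5865067521244787
[[277.0, 66.2], [271.2, 53.8], [259.1, 49.2], [248.0, 55.4], [244.6, 68.4], [250.6, 80.6], [262.5, 84.9], [273.4, 79.0]]
```

```bash
python3 -m crank '{"travel":[[-0.02,0,-0.04],[-0.02,0,-0.08],[-0.02,0,-0.12],[-0.02,0,-0.16],[-0.02,0,-0.2]],"turn":[[0,0,0],[0,0,0],[0,0,0],[0,0,0],[0,0,0]],"gripper":[1,1,1,1,1]}' 50
python3 -m crank '{"travel":[[0,0,-0.03],[0,0,-0.06],[0,0,-0.09],[0,0,-0.12],[0,0,-0.15]],"turn":[[0,0,0],[0,0,0],[0,0,0],[0,0,0],[0,0,0]],"gripper":[1,1,1,1,1]}'
```

```text
clock: 9.2
position: [0.4935, 0.1962, 0.0787]
tool_rot: [-3.141, 0.0, 1.508]
force: [-0.4, 1.1, -2.9]
grip_width: 0.0104
finger_force: 78.2
clock: 9.7
position: [0.4935, 0.1962, 0.0773]
tool_rot: [-3.142, -0.0, 1.508]
force: [-0.5, 0.2, -2.5]
grip_width: 0.0107
finger_force: 78.2
```

```bash
python3 -m crank '{"travel":[[0,0,-0.03],[0,0,-0.06],[0,0,-0.09],[0,0,-0.12],[0,0,-0.15]],"turn":[[0,0,0],[0,0,0],[0,0,0],[0,0,0],[0,0,0]],"gripper":[1,1,1,1,1]}'
```

```text
clock: 10.2
position: [0.4935, 0.1961, 0.0758]
tool_rot: [-3.142, 0.0, 1.508]
force: [-0.2, -0.6, -2.8]
grip_width: 0.0104
finger_force: 78.2
```

```bash
python3 -m crank '{"travel":[[0,0,-0.04],[0,0,-0.08],[0,0,-0.12],[0,0,-0.16],[0,0,-0.2]],"turn":[[0,0,0],[0,0,0],[0,0,0],[0,0,0],[0,0,0]],"gripper":[1,1,1,1,1]}'
```

```text
clock: 10.7
position: [0.4935, 0.1961, 0.0738]
tool_rot: [-3.142, 0.0, 1.508]
force: [0.4, -0.5, -3.1]
grip_width: 0.0105
finger_force: 78.2
```

```bash
python3 -m crank '{"travel":[[0,0,-0.06],[0,0,-0.12],[0,0,-0.18],[0,0,-0.24],[0,0,-0.3]],"turn":[[0,0,0],[0,0,0],[0,0,0],[0,0,0],[0,0,0]],"gripper":[1,1,1,1,1]}'
```

```text
clock: 11.2
position: [0.4935, 0.1962, 0.0707]
tool_rot: [-3.142, 0.0, 1.508]
force: [0.3, -0.1, -3.5]
grip_width: 0.0106
finger_force: 78.2
```

```bash
python3 -m crank '{"travel":[[0,0,-0.06],[0,0,-0.12],[0,0,-0.18],[0,0,-0.24],[0,0,-0.3]],"turn":[[0,0,0],[0,0,0],[0,0,0],[0,0,0],[0,0,0]],"gripper":[1,1,1,1,1]}'
```

```text
clock: 11.7
position: [0.4935, 0.1962, 0.0677]
tool_rot: [-3.142, -0.0, 1.508]
force: [0.2, 0.1, -2.3]
grip_width: 0.0104
finger_force: 78.2
```

```bash
python3 -m crank '{"travel":[[0,0,-0.06],[0,0,-0.12],[0,0,-0.18],[0,0,-0.24],[0,0,-0.3]],"turn":[[0,0,0],[0,0,0],[0,0,0],[0,0,0],[0,0,0]],"gripper":[1,1,1,1,1]}'
```

```text
clock: 12.2
position: [0.4935, 0.1962, 0.0647]
tool_rot: [-3.142, 0.0, 1.508]
force: [-0.2, -0.0, -2.8]
grip_width: 0.0107
finger_force: 78.2
```

```bash
python3 -m crank '{"travel":[[0,0,-0.02],[0,0,-0.04],[0,0,-0.06],[0,0,-0.08],[0,0,-0.1]],"turn":[[0,0,0],[0,0,0],[0,0,0],[0,0,0],[0,0,0]],"gripper":[1,1,1,1,1]}'
```

```text
clock: 12.7
position: [0.4935, 0.1962, 0.0638]
tool_rot: [3.142, -0.0, 1.508]
force: [-0.3, -0.1, -3.7]
grip_width: 0.0106
finger_force: 78.2
```

```bash
python3 -m crank '{"travel":[[0,0,-0.01],[0,0,-0.02],[0,0,-0.03],[0,0,-0.04],[0,0,-0.05]],"turn":[[0,0,0],[0,0,0],[0,0,0],[0,0,0],[0,0,0]],"gripper":[1,1,1,1,1]}'
```

```text
clock: 13.2
position: [0.4935, 0.1962, 0.0633]
tool_rot: [-3.142, -0.0, 1.508]
force: [0.8, 0.5, -3.8]
grip_width: 0.0102
finger_force: 78.2
```

```bash
python3 -m crank '{"travel":[[0,0,-0.01],[0,0,-0.02],[0,0,-0.03],[0,0,-0.04],[0,0,-0.05]],"turn":[[0,0,0],[0,0,0],[0,0,0],[0,0,0],[0,0,0]],"gripper":[1,1,1,1,1]}'
```

```text
clock: 13.7
position: [0.4935, 0.1962, 0.0628]
tool_rot: [-3.142, 0.0, 1.508]
force: [-0.3, 0.4, -2.8]
grip_width: 0.0107
finger_force: 78.2
```

```bash
python3 -m crank '{"travel":[[0,0,-0.01],[0,0,-0.02],[0,0,-0.03],[0,0,-0.04],[0,0,-0.04]],"turn":[[0,0,0],[0,0,0],[0,0,0],[0,0,0],[0,0,0]],"gripper":[1,1,1,1,1]}'
```

```text
clock: 14.2
position: [0.4935, 0.1962, 0.0626]
tool_rot: [-3.142, -0.0, 1.508]
force: [-2.1, -0.0, 4.6]
grip_width: 0.0105
finger_force: 79.6
```

```bash
python3 -m crank '{"travel":[[-0.07,0.004,0.01],[-0.14,0.009,0.01],[-0.21,0.013,0.01],[-0.28,0.018,0.01],[-0.35,0.022,0.01]],"turn":[[0,0,0],[0,0,0],[0,0,0],[0,0,0],[0,0,0]],"gripper":[1,1,1,1,1]}'
```

```text
clock: 14.7
position: [0.4902, 0.1964, 0.0626]
tool_rot: [3.141, -0.0, 1.508]
force: [1.8, 0.7, 1.4]
grip_width: 0.0102
finger_force: 78.9
```

```bash
python3 -m crank '{"travel":[[-0.07,0.004,0],[-0.14,0.009,0],[-0.21,0.013,0],[-0.28,0.018,0],[-0.35,0.022,0]],"turn":[[0,0,0],[0,0,0],[0,0,0],[0,0,0],[0,0,0]],"gripper":[1,1,1,1,1]}'
```

```text
clock: 15.2
position: [0.4867, 0.1966, 0.0626]
tool_rot: [3.141, -0.0, 1.508]
force: [3.2, -0.3, 5.1]
grip_width: 0.0108
finger_force: 79.2
```

```bash
python3 -m crank '{"travel":[[-0.07,0.004,0],[-0.14,0.009,0],[-0.21,0.013,0],[-0.28,0.018,0],[-0.35,0.022,0]],"turn":[[0,0,0],[0,0,0],[0,0,0],[0,0,0],[0,0,0]],"gripper":[1,1,1,1,1]}'
```

```text
clock: 15.7
position: [0.4832, 0.1969, 0.0626]
tool_rot: [3.141, -0.0, 1.508]
force: [4.4, -0.6, 4.6]
grip_width: 0.0107
finger_force: 79.3
```

```bash
python3 -m crank '{"travel":[[-0.07,0.004,0],[-0.14,0.009,0],[-0.21,0.013,0],[-0.28,0.018,0],[-0.35,0.022,0]],"turn":[[0,0,0],[0,0,0],[0,0,0],[0,0,0],[0,0,0]],"gripper":[1,1,1,1,1]}'
```

```text
clock: 16.2
position: [0.4797, 0.1971, 0.0626]
tool_rot: [3.141, -0.0, 1.508]
force: [4.7, -0.8, 4.8]
grip_width: 0.0106
finger_force: 79.3
```

```bash
python3 -m crank '{"travel":[[-0.07,0.004,0],[-0.14,0.009,0],[-0.21,0.013,0],[-0.28,0.018,0],[-0.35,0.022,0]],"turn":[[0,0,0],[0,0,0],[0,0,0],[0,0,0],[0,0,0]],"gripper":[1,1,1,1,1]}'
python3 - <<'E'
from h import *
s=bot.observe();print(s["force"],s["moment"])
E
```

```text
clock: 16.7
position: [0.4761, 0.1973, 0.0626]
tool_rot: [3.141, -0.0, 1.508]
force: [5.2, -0.7, 6.3]
grip_width: 0.0104
finger_force: 79.3
[ 5.17885632 -0.71672263  6.25266948] [-0.0313292  -0.94531639  0.01674784]
```

Slid 17.4 mm freely, just friction. Expected home at about 33.5 mm (x≈0.460).

```bash
python3 -m crank '{"travel":[[-0.07,0.004,0],[-0.14,0.009,0],[-0.21,0.013,0],[-0.28,0.018,0],[-0.35,0.022,0]],"turn":[[0,0,0],[0,0,0],[0,0,0],[0,0,0],[0,0,0]],"gripper":[1,1,1,1,1]}'
python3 -m crank '{"travel":[[-0.07,0.004,0],[-0.14,0.009,0],[-0.21,0.013,0],[-0.28,0.018,0],[-0.35,0.022,0]],"turn":[[0,0,0],[0,0,0],[0,0,0],[0,0,0],[0,0,0]],"gripper":[1,1,1,1,1]}'
```

```text
clock: 17.2
position: [0.4727, 0.1975, 0.0626]
tool_rot: [3.141, -0.0, 1.508]
force: [5.1, 0.5, 4.7]
grip_width: 0.0108
finger_force: 79.3
clock: 17.7
position: [0.4691, 0.1978, 0.0626]
tool_rot: [3.141, -0.0, 1.508]
force: [4.7, -0.5, 5.6]
grip_width: 0.0104
finger_force: 79.3
```

```bash
python3 -m crank '{"travel":[[-0.06,0.004,0],[-0.12,0.008,0],[-0.18,0.012,0],[-0.24,0.016,0],[-0.3,0.019,0]],"turn":[[0,0,0],[0,0,0],[0,0,0],[0,0,0],[0,0,0]],"gripper":[1,1,1,1,1]}'
```

```text
clock: 18.2
position: [0.4662, 0.1979, 0.0626]
tool_rot: [3.141, -0.0, 1.508]
force: [5.0, -0.4, 4.3]
grip_width: 0.0103
finger_force: 79.3
```

```bash
python3 -m crank '{"travel":[[-0.04,0.003,0],[-0.08,0.005,0],[-0.12,0.008,0],[-0.16,0.01,0],[-0.2,0.013,0]],"turn":[[0,0,0],[0,0,0],[0,0,0],[0,0,0],[0,0,0]],"gripper":[1,1,1,1,1]}'
```

```text
clock: 18.7
position: [0.4642, 0.1981, 0.0626]
tool_rot: [3.141, -0.0, 1.508]
force: [4.4, 0.5, 5.7]
grip_width: 0.0105
finger_force: 79.3
```

```bash
python3 -m crank '{"travel":[[-0.03,0.002,0],[-0.06,0.004,0],[-0.09,0.006,0],[-0.12,0.008,0],[-0.15,0.01,0]],"turn":[[0,0,0],[0,0,0],[0,0,0],[0,0,0],[0,0,0]],"gripper":[1,1,1,1,1]}'
```

```text
clock: 19.2
position: [0.4627, 0.1982, 0.0626]
tool_rot: [3.141, -0.0, 1.508]
force: [4.2, 0.9, 5.2]
grip_width: 0.0106
finger_force: 79.3
```

```bash
python3 -m crank '{"travel":[[-0.02,0.001,0],[-0.04,0.002,0],[-0.06,0.004,0],[-0.08,0.005,0],[-0.1,0.006,0]],"turn":[[0,0,0],[0,0,0],[0,0,0],[0,0,0],[0,0,0]],"gripper":[1,1,1,1,1]}'
```

```text
clock: 19.7
position: [0.4617, 0.1982, 0.0626]
tool_rot: [3.141, -0.0, 1.508]
force: [3.9, -0.1, 5.2]
grip_width: 0.0107
finger_force: 79.3
```

```bash
python3 -m crank '{"travel":[[-0.01,0,0],[-0.02,0.001,0],[-0.03,0.002,0],[-0.04,0.002,0],[-0.05,0.003,0]],"turn":[[0,0,0],[0,0,0],[0,0,0],[0,0,0],[0,0,0]],"gripper":[1,1,1,1,1]}'
```

```text
clock: 20.2
position: [0.4612, 0.1982, 0.0626]
tool_rot: [3.141, -0.0, 1.508]
force: [4.5, -0.4, 5.2]
grip_width: 0.0102
finger_force: 79.3
```

```bash
python3 -m crank '{"travel":[[-0.01,0,0],[-0.02,0.001,0],[-0.03,0.002,0],[-0.04,0.002,0],[-0.05,0.003,0]],"turn":[[0,0,0],[0,0,0],[0,0,0],[0,0,0],[0,0,0]],"gripper":[1,1,1,1,1]}'
```

```text
clock: 20.7
position: [0.4607, 0.1983, 0.0626]
tool_rot: [3.141, -0.0, 1.508]
force: [3.9, -0.2, 4.7]
grip_width: 0.0107
finger_force: 79.3
```

```bash
python3 -m crank '{"travel":[[-0.01,0,0],[-0.02,0.001,0],[-0.03,0.002,0],[-0.04,0.002,0],[-0.05,0.003,0]],"turn":[[0,0,0],[0,0,0],[0,0,0],[0,0,0],[0,0,0]],"gripper":[1,1,1,1,1]}'
```

```text
clock: 21.2
position: [0.4601, 0.1983, 0.0626]
tool_rot: [3.141, -0.0, 1.508]
force: [5.3, -0.7, 5.9]
grip_width: 0.0104
finger_force: 79.3
```

```bash
python3 -m crank '{"travel":[[-0.01,0,0],[-0.02,0.001,0],[-0.03,0.002,0],[-0.04,0.002,0],[-0.05,0.003,0]],"turn":[[0,0,0],[0,0,0],[0,0,0],[0,0,0],[0,0,0]],"gripper":[1,1,1,1,1]}'
```

```text
clock: 21.7
position: [0.46, 0.1983, 0.0626]
tool_rot: [3.141, -0.0, 1.508]
force: [7.2, -0.9, 2.1]
grip_width: 0.0103
finger_force: 79.1
```

```bash
python3 -m crank '{"travel":[[-0.01,0,0],[-0.02,0.001,0],[-0.03,0.002,0],[-0.04,0.002,0],[-0.05,0.003,0]],"turn":[[0,0,0],[0,0,0],[0,0,0],[0,0,0],[0,0,0]],"gripper":[1,1,1,1,1]}'
```

```text
clock: 22.2
position: [0.4599, 0.1983, 0.0626]
tool_rot: [3.14, -0.0, 1.508]
force: [9.0, -0.4, 1.6]
grip_width: 0.0106
finger_force: 79.0
```

```bash
python3 -m crank '{"travel":[[-0.01,0,0],[-0.03,0.001,0],[-0.05,0.002,0],[-0.07,0.003,0],[-0.07,0.003,0]],"turn":[[0,0,0],[0,0,0],[0,0,0],[0,0,0],[0,0,0]],"gripper":[1,1,1,1,1]}'
python3 - <<'E'
from h import *
s=bot.observe();print(s["force"],s["moment"],s["tool_rot"])
for i in range(2):w=bot.grab_frame("wrist")
np.save("w6.npy",w,allow_pickle=True)
p=w["pixels"][0:150,100:500];cv2.imwrite("pics/w6.png",cv2.resize(p,None,fx=2,fy=2,interpolation=cv2.INTER_CUBIC)[:,:,::-1])
E
```

```text
clock: 22.7
position: [0.4598, 0.1983, 0.0628]
tool_rot: [3.139, -0.0, 1.508]
force: [11.5, -1.6, 1.5]
grip_width: 0.0105
finger_force: 78.8
[11.47034511 -1.6385697   1.5318767 ] [-0.29380386 -2.58525117 -0.06420437] [ 3.13852973e+00 -4.10918235e-04  1.50764306e+00]
```

View pics/w6.png

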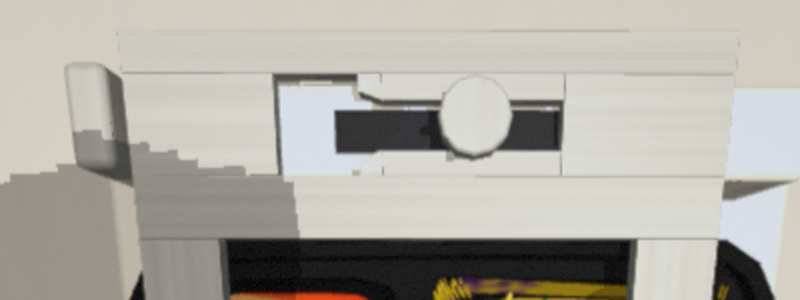

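The head sits over the slot (crop ~475,117), the frame edge is against the stop, and the yaw moment ≈0, so both stops bear. Easing the push and releasing.

```bash
python3 -m crank '{"travel":[[0.02,0,0],[0.04,0,0],[0.06,0,0],[0.06,0,0],[0.06,0,0]],"turn":[[0,0,0],[0,0,0],[0,0,0],[0,0,0],[0,0,0]],"gripper":[1,1,1,1,1]}' 20
python3 -m crank '{"travel":[[0,0,0],[0,0,0],[0,0,0],[0,0,0],[0,0,0]],"turn":[[0,0,0],[0,0,0],[0,0,0],[0,0,0],[0,0,0]],"gripper":[0.8,0.75,0.7,0.65,0.6]}'
python3 -m crank '{"travel":[[0,0,0],[0,0,0.2],[0,0,0.6],[0,0,1.2],[0,0,2]],"turn":[[0,0,0],[0,0,0],[0,0,0],[0,0,0],[0,0,0]],"gripper":[0.5,0.5,0.5,0.5,0.5]}'
python3 -m crank '{"travel":[[0,0,1],[0,0,2],[0,0,3.5],[0,0,5],[0,0,6.5]],"turn":[[0,0,0],[0,0,0],[0,0,0],[0,0,0],[0,0,0]],"gripper":[0.5,0.5,0.5,0.5,0.5]}'
python3 - <<'E'
from rel import *
for i in range(4):w=bot.grab_frame("wrist")
t=bot.grab_frame("top")
np.save("w7.npy",w,allow_pickle=True)
g=cv2.cvtColor(w["pixels"],cv2.COLOR_RGB2GRAY)
e=cv2.Canny(g,60,150)
L=cv2.HoughLinesP(e[:300],1,np.pi/360,50,minLineLength=45,maxLineGap=6)
print(bot.observe()["force"],bot.observe()["position"])
for l in L[:,0]:
    a=ray(w,l[:2],.048);b=ray(w,l[2:],.048);d=b-a
    q=np.array([.4656,.1959,.048]);print(l,[round(float(x)*1e3,1) for x in ((a-q)@n,(a-q)@m,(b-q)@n,(b-q)@m)])
E
```

```text
clock: 23.3
position: [0.4599, 0.1983, 0.0627]
tool_rot: [3.14, -0.0, 1.508]
force: [10.0, -1.7, 2.3]
grip_width: 0.0107
finger_force: 79.0
clock: 23.8
position: [0.4587, 0.1984, 0.0624]
tool_rot: [-3.141, 0.0, 1.508]
force: [0.1, 0.7, -0.0]
grip_width: 0.0339
finger_force: 0.0
clock: 24.3
position: [0.4588, 0.1983, 0.083]
tool_rot: [-3.141, 0.0, 1.508]
force: [-0.1, 0.6, -0.1]
grip_width: 0.0428
finger_force: 0.0
clock: 24.8
position: [0.4589, 0.1984, 0.1488]
tool_rot: [3.141, -0.0, 1.508]
force: [0.6, -0.1, 0.9]
grip_width: 0.0431
finger_force: 0.0
[0.19891458 0.65202458 0.26252113] [0.45868601 0.19846306 0.14735858]
[137  94 175 298] [-127.0, 102.9, -117.2, -48.9]
[292  80 410  80] [-20.9, 111.8, 59.1, 111.9]
[220 102 231 285] [-70.6, 97.9, -71.7, -37.7]
[267  78 411  78] [-37.8, 113.1, 59.7, 113.1]
[257 130 313 130] [-46.0, 79.5, -6.6, 79.5]
[417 299 430 153] [76.9, -49.9, 77.0, 63.9]
[215 153 225 299] [-76.6, 63.8, -77.2, -49.8]
[396 290 407 132] [59.5, -42.0, 59.5, 78.2]
[155 186 176 299] [-122.3, 40.4, -116.5, -49.7]
[122   1 140  97] [-129.0, 158.3, -125.2, 101.0]
[  0 252 113 216] [-247.8, -10.2, -156.5, 18.0]
[597 130 602  37] [193.2, 79.6, 183.7, 138.0]
[574 250 637 272] [194.9, -8.7, 248.2, -26.9]
[378 195 381 132] [41.3, 33.8, 41.2, 78.2]
[244 260 297 260] [-60.2, -16.8, -19.1, -16.8]
[251 218 297 219] [-53.2, 16.5, -18.7, 15.7]
[607 136 612  32] [201.2, 75.6, 189.6, 141.0]
[305 260 305 211] [-12.9, -16.8, -12.6, 21.8]
[232  80 292  81] [-61.5, 111.8, -20.9, 111.2]
[575 249 588 189] [195.5, -7.9, 195.7, 38.2]
[334 181 379 180] [8.7, 44.0, 41.5, 44.8]
[573 250 624 268] [194.1, -8.7, 237.2, -23.5]
[410 211 416 153] [65.9, 21.8, 67.0, 63.9]
[583 252 593 205] [202.2, -10.4, 202.0, 26.3]
```

```bash
python3 -c "
from workcell import bot
print(bot.job_done())"
```

```text
the job is handed in; nothing more can be done
None
```

The filling frame is on the nest rails with both keyholes under the pin heads. It slid home against both stops and was released, with the arm clear, at about 25 s. I handed the job in; no verdict came back.

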